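Set a turbocharger's vane ring to the orange mark

ROBOT

A 6-joint arm with a two-finger parallel gripper is mounted at the origin on the work surface. World frame = base frame: x ahead of the robot, y to its left, z up, the work surface at z = 0. Lengths are in m, angles in rad, forces in N, time in s.
With the tool pointing down it reaches from about 0.3 to 0.875 m from the base axis. Payload 6.4 kg.
Tool frame: the origin (TCP) lies at the very end of the fingers, on their centre line; the grasp point (between the pads) lies 19 mm behind it; x points along the fingers, y is the direction in which the jaws open and shut, and the axes are right-handed (so a half turn about x gives the same grasp; the last joint's range is limited). The gripper opens to 85 mm and grips with 20 to 120 N. Pads are 22 mm wide; open, the fingers measure 114 mm over their backs; the gripper's body (76 mm by 85 mm) begins 54 mm behind the grasp point. The pads swing forward as they close: fully open they stand 13 mm farther back than shut.
Start: joints at [0.948, 0.181, 1.607, -0, 1.354, -0.206], TCP at [0.233, 0.526, 0.231] pointing down, gripper open.
Joint ranges: [-2.99, 2.99], [-0.89, 2.07], [0.3, 2.58], [-1.14, 4.28], [0, 2.63], [-3.12, 3.12]. Speed limits (rad/s): [2.57, 2.57, 3.01, 3.14, 3.14, 3.14].

INTERFACE

Orientations are given as a unit quaternion [w, x, y, z].
In Python, from bench import status, optics, hand_in gives the robot as it stands. The module is installed in compiled form; this text tells all that it offers.
- The arm moves only by the shell command python3 -m jog 'ROWS'. ROWS is JSON, one flat list of numbers, 5 for each row, row after row: the shift along the tool's x, y, z in mm, then the turn about the tool's x in degrees, then the opening in per cent of the stroke, from 0 (shut) to 100 (fully open). In form: [tx, ty, tz, yaw, gripper, tx, ty, tz, yaw, gripper, ...]. A call has exactly 5 rows; each row is the pose to reach, as a shift and turn from the pose commanded when the call began, along the tool's axes at that moment; what a row does not reach only later rows make up. A row lasts 1/10 s, in which the tool goes at most 50 mm and 8.59 degrees, less where a joint would pass 70% of its speed; a pose out of reach is approached as far as the arm can. A call with a gripper value outside its range is refused whole. The fingers move at their own pace and stop on an object; the grip force is fixed at half the most. Time passes only in rows, so rows that repeat a pose let the fingers close, or fill a call up. It gives the time, the measured TCP pose, the force and the opening at its end, in the units of the state.
- status.get_obs(): the state, without advancing time (a new reading comes with each control period).
- optics.camera(name): name is "side" or "top"; returns the picture (400x640x3 uint8, red, green, blue); there is no depth.
- optics.get_calibration(name): a dict with "vertical_fov" (degrees; the focal length in pixels is half the picture's height over the tangent of half this angle, whatever the lens; pixels are square), "cx", "cy" (the principal point, pixels), "extrinsics" (4x4, takes a point from camera to world coordinates). Camera axes: x right, y up, looking along -z (the intrinsics and any distortion apply to the point x, -y, -z); pixel columns grow to the right and rows downward; lengths in m; the calibration is good to about 2 mm. A picture is of the moment at which its call begins. get_calibration takes no time and is no camera call.
- hand_in(): hands the job in, once; it reports no verdict.
The state is a dict: "time_s": time; "q": joint angles; "dq": joint speeds; "joint_efforts": joint torques, N m; "eef_pos": TCP position; "eef_rot": TCP orientation; "wrist_force": force on the tool from outside, world axes, zero at the start; "torque": the same for the moment, N m; "opening": opening from 0.0 (shut) to 1.0 (fully open).
Only numpy, scipy, OpenCV 4.12 (cv2) and the standard library are available. Lean on these libraries where they do the work, as an engineer would, in place of code of your own. Each camera call takes 0.05 s, during which the arm holds its last target. There are 200 camera calls.

TASK

On the clamped turbocharger, push the blue lever's upright pin with your fingertips clockwise (seen from above) until the lever rests against its closed stop, then push it back the other way until the lever points at the orange mark, without going past it, and leave it there. Only push, gently: do not pinch the pin or lift anything, and leave the socket, the tub and the screwdriver where they are.

Things in the scene. Friction and masses are not known exactly. Their poses are not given: they have to be found in the camera images.
- turbo: Dark cast snail-shaped turbine housing, fixed on a 210 x 210 x 10 mm plate, its axis upright. Origin: on the axis at bench height; z up; x points from the axis towards where the lever points when against the closed stop. In its middle a steel turbine wheel, up to 101 mm high, within 46 mm of the axis. The flange on the housing's side stays below 75 mm.
- turbo_axis (a point): Centre of the top of the fixed white scale disc (radius 104 mm, top 74 mm above the bench), on the turbocharger's axis, same axes. Black ticks each 5 degrees, long each 15, run counterclockwise from its x direction. Two dark stop pegs, 10 mm diameter, tops 92 mm high, stand 90 mm from the axis beside the two ends of the lever's travel.
- lever (a joint): Angle (rad) of the vane ring with its blue lever about the turbocharger's upright axis: 0 against the closed stop, growing counterclockwise seen from above, up to 1.45 at the open stop. The ring is stiff and stays where it is left; pushing the pin sideways takes about 3 N; the stops are solid, so only a light touch there. It starts somewhere off the closed stop and short of the mark.
- lever_pin (a point): Centre of the blue upright pin at the lever's outer end: 14 mm diameter, 118 mm from the turbocharger's axis, standing from 87 to 133 mm above the bench; this point is 110 mm up. Its x axis points outwards along the lever, z up. The lever bar, 8 mm wide, lies below the pin between 80 and 87 mm height, running in to the ring.
- mark_tip (a point): Middle of the top of the orange mark, clipped to the scale disc's edge: a 5 mm wide orange line running in 33 mm from this block of 8 x 12 mm. This point is 107 mm from the turbocharger's axis and 77.5 mm above the bench; its x axis points outwards from the axis. The mark does not move; the lever passes over it.
- socket_mid (a point): Loose steel socket, 28 mm diameter, 55 mm tall, standing on the bench; point at its middle. Leave alone.
- tub_mid (a point): Loose white tub with red lid, 60 mm diameter, 65 mm tall, standing on the bench; point at its middle. Leave alone.
- driver: Loose screwdriver with orange handle lying on the bench along its x axis; less than 45 mm high. Leave alone.

How it is judged:
On the way, in this order (a step that is already met when the one before it is completed fails the run):
1. the lever rests against its closed stop (value of joint lever below 0.05 rad), for 0.2 s.
2. the lever points at the orange mark (angle between the x axis of lever_pin and the x axis of mark_tip, either way round below 0.045 rad), for 0.3 s.
At the end, for the whole second after the job is handed in: The lever is at rest and points at the orange mark within 0.045 rad (about 5 mm at the pin), after having been back against its closed stop (within 0.05 rad), and the socket, tub and screwdriver are within 15 mm of where they stood (angle between the x axis of lever_pin and the x axis of mark_tip, either way round below 0.045 rad and velocity of joint lever between -0.02 and 0.02 rad/s and not (distance of socket_mid from where it was at the start of the episode above 0.015 m) and not (distance of tub_mid from where it was at the start of the episode above 0.015 m) and not (distance of driver from where it was at the start of the episode above 0.015 m)); the robot touches nothing.
It fails at once if the lever goes more than 9 mm (at the pin) past the orange mark (y of lever_pin in the frame of mark_tip above 0.009 m).
It fails at once if the turbocharger or its lever is pinched or pushed hard (over 35 N) (contact force between the fingers and turbo above 35 N).
It fails at once if the socket, tub or screwdriver is moved or lifted more than 15 mm (distance of any of socket_mid, tub_mid, driver from where it was at the start of the episode above 0.015 m).
It also fails if it takes over 48 s, if anything falls off the work surface, if the arm or the gripper's body presses on something with over 40 N, if the wrist force passes 120 N, or if a joint passes its speed limit or range.

## Working session

There is one attempt and no reset: what is moved stays moved. The work goes in short steps, Python scripts to look and compute and a shell command to move; the robot and the scene stay as the last step left them, time stands still between calls to the robot, and variables do not carry over. Pictures are saved under pics/ and viewed, on a budget of 10 in all, crops included, one or two more only if the job needs it, and the job is handed in when it is done.

```bash
mkdir -p pics; python3 - <<'E'
from bench import status, optics
import cv2,json,numpy as np
for n in("top","side"):
    im=optics.camera(n); cv2.imwrite(f"pics/{n}0.png",im[:,:,::-1])
    c=optics.get_calibration(n); print(n,{k:(np.round(v,4).tolist()) if not isinstance(v,str) else v for k,v in c.items()})
o=status.get_obs(); print({k:np.round(v,3).tolist() for k,v in o.items()})
E
```

```text
top {'vertical_fov': 43.466, 'cx': 318.9823, 'cy': 205.3846, 'extrinsics': [[-0.0126, 0.9804, -0.1968, 0.33], [-0.9999, -0.0107, 0.0107, -0.0073], [0.0084, 0.1969, 0.9804, 1.2895], [0.0, 0.0, 0.0, 1.0]]}
side {'vertical_fov': 49.373, 'cx': 311.6188, 'cy': 199.1764, 'extrinsics': [[0.762, 0.3287, -0.5579, 0.1515], [-0.6474, 0.4071, -0.6444, -0.5375], [0.0153, 0.8522, 0.523, 0.5003], [0.0, 0.0, 0.0, 1.0]]}
{'time_s': 0.1, 'q': [0.948, 0.181, 1.608, -0.0, 1.354, -0.206], 'dq': [0.001, -0.001, -0.002, -0.002, -0.002, 0.0], 'joint_efforts': [0.001, -44.588, -35.224, -0.0, 0.004, 0.0], 'eef_pos': [0.232, 0.525, 0.23], 'eef_rot': [0.692, 0.146, 0.692, -0.147], 'wrist_force': [-0.093, -0.598, -0.707], 'torque': [0.056, -0.003, 0.01], 'opening': 1.003}
```

View pics/top0.png

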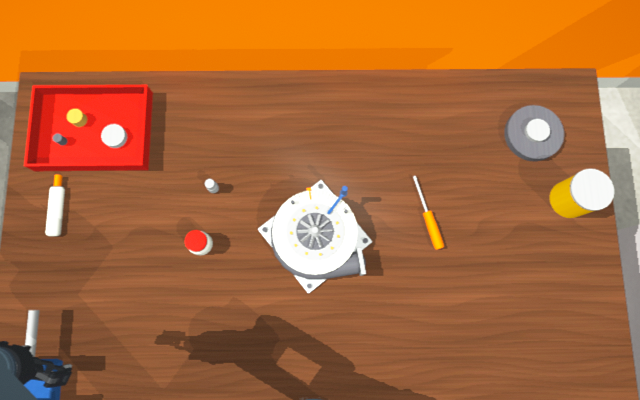

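View pics/side0.png

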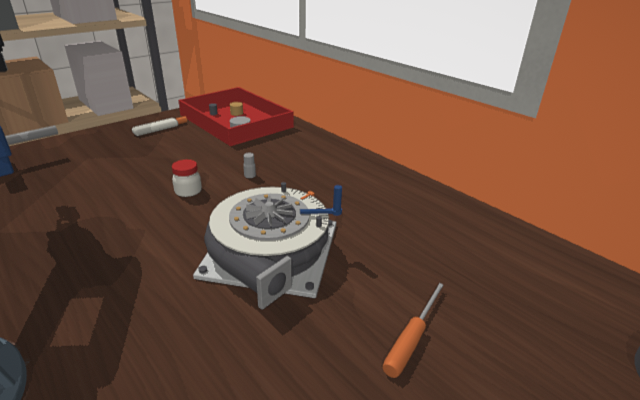

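The top view shows the turbo at about (315,231), the blue pin at (344,188), the orange mark at (309,190), the socket at (212,186), the tub at (198,243) and the driver at (430,215). The side view agrees with this: the pin is at (338,200), the mark at (308,195) and the pegs at (284,188) and (319,221).

```bash
cat >h.py <<'E'
import numpy as np, cv2
from bench import status, optics
def cal(n):
    c=optics.get_calibration(n); E=np.array(c["extrinsics"]); f=200/np.tan(np.radians(c["vertical_fov"])/2)
    return E,f,c["cx"],c["cy"]
def cast(n,uv,z):
    E,f,cx,cy=cal(n); uv=np.atleast_2d(uv).astype(float)
    d=np.c_[(uv[:,0]-cx)/f,-(uv[:,1]-cy)/f,-np.ones(len(uv))]@E[:3,:3].T
    return E[:3,3]+d*((z-E[2,3])/d[:,2])[:,None]
def proj(n,P):
    E,f,cx,cy=cal(n); p=(np.atleast_2d(P)-E[:3,3])@E[:3,:3]
    return np.c_[cx+f*p[:,0]/-p[:,2],cy+f*p[:,1]/p[:,2]]
def mask(im,kind):
    h=cv2.cvtColor(im,cv2.COLOR_RGB2HSV); H,S,V=h[...,0],h[...,1],h[...,2]
    return {"blue":(H>100)&(H<125)&(S>110)&(V>50),"orange":(H>5)&(H<20)&(S>150)&(V>150),"white":(S<40)&(V>190)}[kind]
def px(m,u0,u1,v0,v1):
    v,u=np.nonzero(m[v0:v1,u0:u1]); return np.c_[u+u0,v+v0]
E
python3 - <<'E'
from h import *
im=cv2.imread("pics/top0.png")[:,:,::-1].copy()
w=mask(im,"white").astype(np.uint8); n,l,s,_=cv2.connectedComponentsWithStats(w[170:300,250:380])
i=1+np.argmax(s[1:,4]); print("white",s[i])
p=px(mask(im,"white"),250,380,170,300); m=(l==i); v,u=np.nonzero(m)
hull=cv2.convexHull(np.c_[u+250,v+170].astype(np.int32))[:,0]
W=cast("top",hull,.074); (c,r)=cv2.minEnclosingCircle(W[:,:2].astype(np.float32)*1000); print("disc",c,r)
o=px(mask(im,"orange"),295,325,180,210); print("orange",o.tolist())
b=px(mask(im,"blue"),320,360,175,225); print("blue n",len(b),b.min(0),b.max(0))
top=cast("top",b,.133)
crop=cv2.resize(im[170:300,250:380],None,fx=4.6,fy=4.6,interpolation=cv2.INTER_CUBIC)
cv2.imwrite("pics/c0.png",crop[:,:,::-1])
s=cv2.imread("pics/side0.png")[150:300,190:360]; cv2.imwrite("pics/s0.png",cv2.resize(s,None,fx=4,fy=4,interpolation=cv2.INTER_CUBIC))
E
```

```text
white [   8   10  114   95 5384]
disc (494.09344482421875, -13.609411239624023) 145.02528381347656
orange [[306, 187], [307, 187], [308, 187], [309, 187], [306, 188], [306, 189], [310, 190]]
blue n 87 [328 186] [346 213]
```

View pics/c0.png

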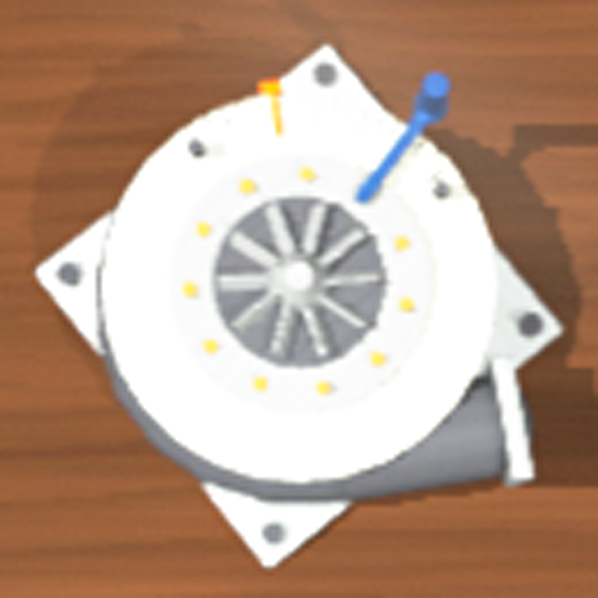

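View pics/s0.png

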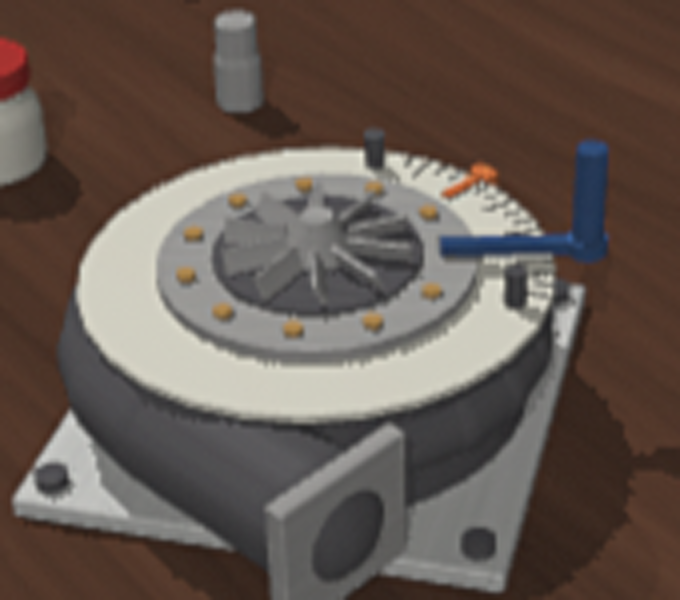

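The crops show these features. In the top crop they are the disc, the mark block (269,87) with its line end (280,133), the pegs (197,147) and (442,188), and the pin top (437,82). In the side crop they are the pin top (593,148), the pegs (374,133) and (516,268), and the mark block (483,172) with its line end (446,192).

```bash
python3 - <<'E'
from h import *
T=lambda u,v:(250-.4+u/4.6,170-.4+v/4.6); S=lambda u,v:(190-.4+u/4,150-.4+v/4)
def tri(a,b):
    L=[]
    for n,uv in(("top",a),("side",b)):
        E,f,cx,cy=cal(n); d=cast(n,uv,0)[0]-E[:3,3]; d/=np.linalg.norm(d); L.append((np.eye(3)-np.outer(d,d),E[:3,3]))
    return np.linalg.solve(sum(A for A,_ in L),sum(A@p for A,p in L))
pts=dict(pin=(T(437,82),S(593,148),.133),pegO=(T(197,147),S(374,133),.092),pegC=(T(442,188),S(516,268),.092),mark=(T(269,87),S(483,172),.0775),mline=(T(280,133),S(446,192),.0775),hub=(T(298,272),S(317,213),.101))
R={}
from scipy.optimize import least_squares
for n,f in(("top",T),("side",S)):
    E=[f(103,285),f(497,285),f(300,482)] if n=="top" else [f(76,283),f(553,283),f(190,400),f(313,418),f(430,402)]
    W=cast(n,E,.074)[:,:2]; c=least_squares(lambda c:np.hypot(*(W-c).T)-.104,W.mean(0)); print("disc",n,c.x*1000,c.fun*1000)
for k,(a,b,z) in pts.items():
    print(k,*(np.round(x*1000,1) for x in(cast("top",a,z)[0],cast("side",b,z)[0],tri(a,b))))
E
```

```text
disc top [508.86921765  -9.72810253] [ 0.71512892  0.71512864 -0.00081537]
disc side [510.18102129 -10.63780799] [ 0.3310658  -1.20759052 -1.45361729 -0.32472004  1.94993401]
pin [604.9 -81.3 133. ] [604.4 -81.8 133. ] [604.9 -81.3 132.6]
pegO [580.6  44.1  92. ] [583.2  45.2  92. ] [581.1  43.6  93.2]
pegC [557.  -85.2  92. ] [559.8 -84.6  92. ] [557.6 -85.7  93.3]
mark [616.2   5.9  77.5] [616.1   3.2  77.5] [617.2   5.5  75.9]
mline [5.908e+02 2.000e-01 7.750e+01] [5.908e+02 1.000e-01 7.750e+01] [5.908e+02 2.000e-01 7.750e+01]
hub [511.7  -8.6 101. ] [512.1  -8.3 101. ] [511.7  -8.7 101.3]
```

```bash
cat >>h.py <<'E'
from scipy.spatial.transform import Rotation as Ro
AX=np.array([510.5,-9.0]); 
def pose():
    o=status.get_obs(); w,x,y,z=o["eef_rot"]; return np.array(o["eef_pos"])*1000,Ro.from_quat([x,y,z,w]).as_matrix(),o
def yawdeg(R): return np.degrees(np.arctan2(R[1,2],R[0,2])) # heading of tool z
def goto(xyz,head,p=None,R=None):
    """shift in tool axes (mm) and turn (deg about tool x, which points down) to put TCP at xyz, tool z heading head"""
    if p is None: p,R,_=pose()
    s=R.T@(np.array(xyz)-p); t=-(head-yawdeg(R)+180)%360; t=(-(head-yawdeg(R))+180)%360-180
    return np.round(np.r_[s,t],1)
def at(theta,off,z,r=118): # finger centre offset off (mm, + = ccw) tangentially from pin at world angle theta deg
    a=np.radians(theta); return np.r_[AX+r*np.array([np.cos(a),np.sin(a)])+off*np.array([-np.sin(a),np.cos(a)]),z]
E
python3 - <<'E'
from h import *
p,R,o=pose(); print(np.round(R,3),yawdeg(R),p)
for h in(-135,45): print(h,goto(at(-37.4,40,230),h))
E
```

```text
[[-0.001  0.405  0.914]
 [-0.001  0.914 -0.405]
 [-1.    -0.002 -0.   ]] -23.87967852711771 [232.4737802  525.37745078 230.48369103]
-135 [   0.9 -364.8  594.6  111.1]
45 [   0.9 -364.8  594.6  -68.9]
```

```bash
python3 -m jog '[0,-130,210,40,0, 0,-130,210,40,0, 0,-130,210,40,0, 0,-130,210,40,0, 0,-130,210,40,0]'; python3 -c "
from h import *
print(goto(at(-37.4,40,230),-135))"
```

```text
time_s: 0.6
eef_pos: [0.3727, 0.32, 0.231]
eef_rot: [0.599, 0.376, 0.599, -0.376]
wrist_force: [0.6, 1.1, 0.2]
opening: 0.145
[  1.1  69.7 443.5  70.8]
```

```bash
python3 -m jog '[0,35,220,40,0, 0,35,220,40,0, 0,35,220,40,0, 0,35,220,40,0, 0,35,220,40,0]'; python3 -c "
from h import *
print(goto(at(-37.4,40,230),-135))"
```

```text
time_s: 1.1
eef_pos: [0.5022, 0.1363, 0.231]
eef_rot: [-0.434, -0.559, -0.433, 0.559]
wrist_force: [-1.2, 1.0, 0.5]
opening: -0.001
[  1.2 168.4 148.   30.6]
```

```bash
python3 -m jog '[30,168,148,31,0, 30,168,148,31,0, 30,168,148,31,0, 30,168,148,31,0, 30,168,148,31,0]';python3 -m jog '[0,0,0,0,0, 0,0,0,0,0, 0,0,0,0,0, 0,0,0,0,0, 0,0,0,0,0]'; python3 -c "
from h import *
print(goto(at(-37.4,40,108),-135),pose()[2]['q'])"
```

```text
time_s: 1.6
eef_pos: [0.629, -0.0478, 0.1999]
eef_rot: [-0.27, -0.653, -0.27, 0.654]
wrist_force: [0.1, 0.4, -0.5]
opening: -0.001
time_s: 2.1
eef_pos: [0.6278, -0.0431, 0.2018]
eef_rot: [0.272, 0.653, 0.272, -0.653]
wrist_force: [-0.1, -0.1, 0.1]
opening: 0.002
[93.8  4.5  3.7  0.2] [-2.56869560e-01  3.24574746e-01  1.49186317e+00  6.02176195e-05
  1.32458110e+00  5.24896427e-01]
```

```bash
python3 -m jog '[25,4,3,0,0, 50,4,3,0,0, 75,4,3,0,0, 94,4,3,0,0, 94,4,3,0,0]'; python3 - <<'E'
from h import *
p,R,o=pose(); print(p,o['wrist_force'])
for n in("top","side"):
    im=optics.camera(n)
    u,v=proj(n,at(-37,15,110)/1000)[0].astype(int); c=im[v-50:v+50,u-65:u+65]
    cv2.imwrite(f"pics/{n}1.png",c[:,:,::-1])
a=[cv2.resize(cv2.imread(f"pics/{n}1.png"),None,fx=5,fy=5,interpolation=cv2.INTER_CUBIC)[:,:400*2] for n in("top","side")]
cv2.imwrite("pics/b1.png",cv2.resize(np.hstack(a),None,fx=.6,fy=.6))
E
```

```text
time_s: 2.6
eef_pos: [0.6263, -0.0479, 0.1043]
eef_rot: [-0.27, -0.651, -0.273, 0.654]
wrist_force: [-0.6, 0.5, 0.1]
opening: 0.003
[626.34913999 -47.94078165 104.27433376] [-0.63657829  0.51737249  0.06116367]
```

View pics/b1.png

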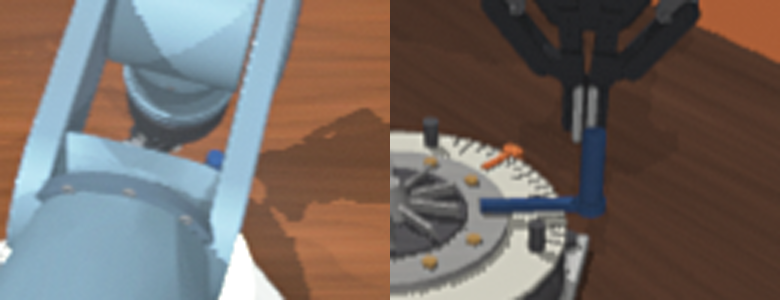

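Side view: the shut fingers are beside the pin on the mark side, with their tips at mid-pin height. The arm hides the turbo in the top view, so I'll track from the side and watch the force.

```bash
cat >>h.py <<'E'
def plan(ths,off,z=106):
    p,R,_=pose()
    for t in ths: print(t,off,goto(at(t,off,z),t-90,p,R))
def pinang(save=None):
    im=optics.camera("side"); b=px(mask(im,"blue"),280,400,150,290)
    # bar far end excluded: pin axis point at its top: topmost rows of the blue blob
    v0=b[:,1].min(); top=b[b[:,1]<=v0+12]
    u=[ (r.min()+r.max())/2 for r in (top[top[:,1]==v,0] for v in range(v0+3,v0+10)) if len(r)]
    P=cast("side",[np.mean(u),v0+2.0],.133)[0]*1000
    d=P[:2]-AX
    if save: cv2.imwrite(save,cv2.resize(im[140:260,230:390],None,fx=4,fy=4,interpolation=cv2.INTER_CUBIC)[:,:,::-1])
    return np.round(P[:2],1),round(float(np.hypot(*d)),1),round(float(np.degrees(np.arctan2(d[1],d[0]))),2)
E
python3 -c "
from h import *
print(pinang())
plan([-37.4],28);plan([-37.4,-39,-41,-43,-45,-48,-50],19)"
```

```text
(array([600.3, -84.7]), 117.5, -40.1)
-37.4 28 [ 2.7  0.8 12.5 -7.4]
-37.4 19 [ 2.7  2.  21.5 -7.4]
-39 19 [ 2.7  2.9 24.7 -5.8]
-41 19 [ 2.7  3.9 28.7 -3.8]
-43 19 [ 2.7  4.8 32.8 -1.8]
-45 19 [ 2.7  5.5 36.9  0.2]
-48 19 [ 2.7  6.3 43.1  3.2]
-50 19 [ 2.6  6.7 47.3  5.2]
```

```bash
python3 -m jog '[0,1,7,-5,0, 0,1,13,-5,0, 0,2,18,-4,0, 0,3,23,-3,0, 0,4,28,-3,0]'; python3 -c "
from h import *
print(pinang('pics/s2.png'))
plan([-45,-48,-50,-52],19)"
```

```text
time_s: 3.25
eef_pos: [0.6123, -0.0717, 0.1081]
eef_rot: [0.288, 0.647, 0.288, -0.645]
wrist_force: [0.6, 2.3, 2.0]
opening: 0.0
(array([598.4, -87.4]), 117.8, -41.73)
-45 19 [1.9 1.1 8.  3. ]
-48 19 [ 1.9  1.6 14.2  6. ]
-50 19 [ 1.9  1.7 18.4  8. ]
-52 19 [ 1.9  1.7 22.5 10. ]
```

View pics/s2.png

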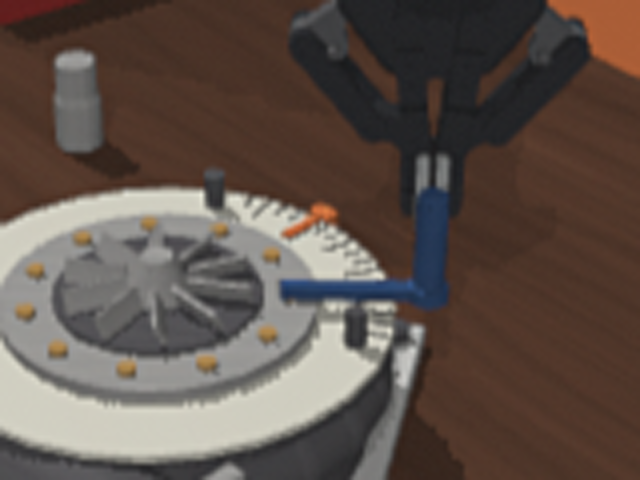

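The fingers now touch the pin (about 3 N) and the lever has started to move.

```bash
python3 -m jog '[0,0,4,1,0, 0,1,8,3,0, 0,1,12,5,0, 0,1,15,7,0, 0,1,18,8,0]'; python3 -c "
from h import *
print(pinang('pics/s3.png'))
plan([-48,-50,-52],16.5)"
```

```text
time_s: 3.8
eef_pos: [0.6009, -0.0865, 0.1075]
eef_rot: [0.242, 0.665, 0.241, -0.664]
wrist_force: [3.6, 0.5, 1.7]
opening: 0.002
(array([ 584.8, -101.6]), 118.7, -51.26)
-48 16.5 [ 1.4  0.  -1.7 -2. ]
-50 16.5 [ 1.4  0.7  2.4 -0. ]
-52 16.5 [1.4 1.2 6.6 2. ]
```

View pics/s3.png

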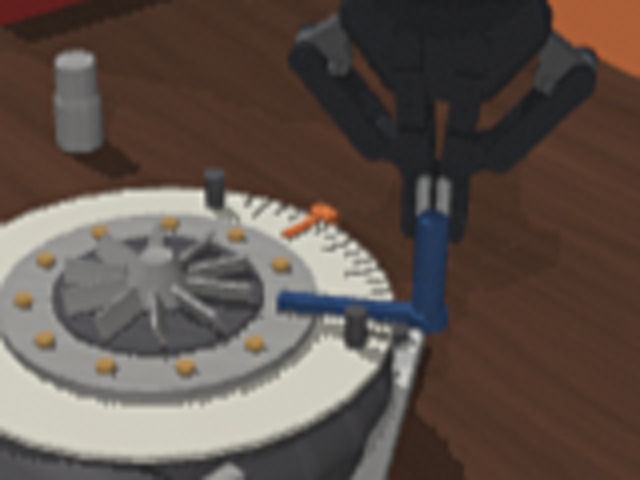

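The lever bar is close behind the closed peg at (355,320). I'll go on in 1 mm steps and watch the force.

```bash
python3 -m jog '[0,0,1,0,0, 0,0,2,0,0, 0,0,3,1,0, 0,0,4,1,0, 0,0,4,1,0]'; python3 -c "
from h import *
print(pinang())"
```

```text
time_s: 4.35
eef_pos: [0.5973, -0.0885, 0.1072]
eef_rot: [-0.237, -0.666, -0.237, 0.666]
wrist_force: [2.4, 0.5, 0.9]
opening: 0.002
(array([ 582.5, -103.8]), 119.1, -52.79)
```

```bash
python3 -m jog '[0,0,1,0,0, 0,0,2,0,0, 0,0,3,0,0, 0,0,3,0,0, 0,0,3,0,0]'; python3 -c "
from h import *
print(pinang())"
```

```text
time_s: 4.9
eef_pos: [0.5959, -0.0896, 0.1072]
eef_rot: [0.237, 0.667, 0.237, -0.666]
wrist_force: [7.1, 3.0, -0.9]
opening: -0.002
(array([ 582.5, -103.8]), 119.1, -52.79)
```

```bash
python3 -m jog '[0,0,1,0,0, 0,0,1,0,0, 0,0,1,0,0, 0,0,1,0,0, 0,0,1,0,0]'; python3 -c "
from h import *
print(pinang('pics/s4.png'))
p,R,_=pose();print(p,yawdeg(R))"
```

```text
time_s: 5.45
eef_pos: [0.5958, -0.0897, 0.1073]
eef_rot: [0.237, 0.668, 0.237, -0.665]
wrist_force: [9.7, 6.0, -2.9]
opening: 0.002
(array([ 582.5, -103.8]), 119.1, -52.79)
[595.83997658 -89.65320256 107.29136712] -140.87100850608076
```

View pics/s4.png

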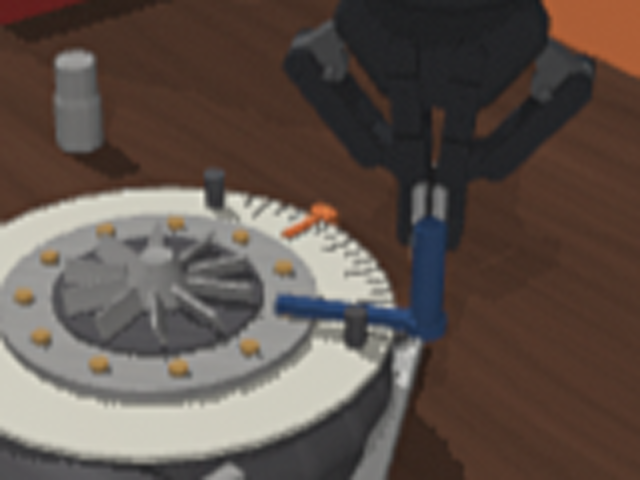

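The lever is on the closed stop: the force rose to 11 N with no further motion. Next I back off, rise, and cross over to the clockwise side of the pin.

```bash
python3 -m jog '[0,0,-5,0,0, 0,0,-15,0,0, -20,0,-18,0,0, -50,0,-18,0,0, -65,0,-18,0,0]'; python3 -c "
from h import *
print(pinang()); plan([-52],-36,172)"
```

```text
time_s: 6.0
eef_pos: [0.6092, -0.0796, 0.1743]
eef_rot: [0.237, 0.667, 0.236, -0.666]
wrist_force: [-0.0, 0.2, 0.4]
opening: 0.003
(array([ 582. , -103.4]), 118.5, -52.86)
-52 -36 [ 4.4 -0.9 70.9  1.1]
```

```bash
python3 -m jog '[0,0,35,1,0, 0,-1,71,1,0, 0,-1,71,1,0, 30,-1,71,1,0, 66,-1,71,1,0]'; python3 -m jog '[0,0,0,0,0, 0,0,0,0,0, 0,0,0,0,0, 0,0,0,0,0, 0,0,0,0,0]'; python3 -c "
from h import *
print(pose()[0],pinang()); plan([-52],-20);plan([-52,-49,-46,-43,-40,-37,-34],-17.5)"
```

```text
time_s: 6.55
eef_pos: [0.554, -0.1243, 0.1069]
eef_rot: [0.232, 0.67, 0.23, -0.667]
wrist_force: [0.1, 0.4, -0.7]
opening: 0.001
time_s: 7.05
eef_pos: [0.5536, -0.124, 0.1078]
eef_rot: [0.232, 0.669, 0.23, -0.668]
wrist_force: [-0.6, -0.8, 0.2]
opening: -0.001
[ 553.6183174  -123.97892291  107.78266859] (array([nan, nan]), nan, nan)
-52 -20 [  1.5   1.1 -16.9   0.1]
-52 -17.5 [  1.5   1.1 -19.4   0.1]
-49 -17.5 [  1.5   1.9 -25.6  -2.9]
-46 -17.5 [  1.5   2.3 -31.9  -5.9]
-43 -17.5 [  1.5   2.4 -38.1  -8.9]
-40 -17.5 [  1.5   2.2 -44.4 -11.9]
-37 -17.5 [  1.5   1.7 -50.6 -14.9]
-34 -17.5 [  1.5   0.8 -56.8 -17.9]
  return _methods._mean(a, axis=axis, dtype=dtype,
  ret = ret.dtype.type(ret / rcount)
```

```bash
python3 -m jog '[0,1,-12,0,0, 0,2,-20,0,0, 0,2,-26,-3,0, 0,2,-32,-6,0, 0,2,-38,-9,0]'; python3 -c "
from h import *
plan([-43,-40,-37,-34,-31,-28,-25,-22],-17.5)"
```

```text
time_s: 7.6
eef_pos: [0.585, -0.1025, 0.1068]
eef_rot: [0.284, 0.648, 0.283, -0.648]
wrist_force: [-0.7, -4.1, 0.7]
opening: 0.001
-43 -17.5 [ 0.8 -0.2 -0.1  0.3]
-40 -17.5 [ 0.8  0.6 -6.3 -2.7]
-37 -17.5 [  0.7   1.  -12.5  -5.7]
-34 -17.5 [  0.7   1.2 -18.7  -8.7]
-31 -17.5 [  0.7   1.  -25.  -11.7]
-28 -17.5 [  0.7   0.4 -31.2 -14.7]
-25 -17.5 [  0.7  -0.4 -37.4 -17.7]
-22 -17.5 [  0.7  -1.6 -43.5 -20.7]
```

```bash
python3 -m jog '[0,1,-6,-3,0, 0,1,-12,-6,0, 0,1,-19,-9,0, 0,1,-25,-12,0, 0,0,-31,-15,0]'; python3 -c "
from h import *
plan([-28,-25,-22,-19,-16,-13,-10,-7],-17.5)"
```

```text
time_s: 8.1
eef_pos: [0.6063, -0.0798, 0.1068]
eef_rot: [0.366, 0.605, 0.364, -0.605]
wrist_force: [0.9, -5.6, 0.2]
opening: 0.003
-28 -17.5 [ 0.8  0.2 -0.   0.2]
-25 -17.5 [ 0.8  0.9 -6.2 -2.8]
-22 -17.5 [  0.8   1.4 -12.5  -5.8]
-19 -17.5 [  0.8   1.5 -18.7  -8.8]
-16 -17.5 [  0.8   1.3 -24.9 -11.8]
-13 -17.5 [  0.7   0.8 -31.2 -14.8]
-10 -17.5 [  0.7  -0.  -37.3 -17.8]
-7 -17.5 [  0.7  -1.2 -43.5 -20.8]
```

```bash
python3 -m jog '[0,1,-6,-3,0, 0,1,-12,-6,0, 0,1,-19,-9,0, 0,1,-25,-12,0, 0,0,-31,-15,0]'; python3 -c "
from h import *
plan([-13,-11,-9,-7,-5,-3,-1],-17.5)"
```

```text
time_s: 8.6
eef_pos: [0.6211, -0.0523, 0.1068]
eef_rot: [0.443, 0.553, 0.44, -0.552]
wrist_force: [3.0, -4.4, -1.5]
opening: -0.005
-13 -17.5 [0.8 0.5 0.2 0.2]
-11 -17.5 [ 0.8  1.1 -3.9 -1.8]
-9 -17.5 [ 0.8  1.5 -8.  -3.8]
-7 -17.5 [  0.8   1.8 -12.2  -5.8]
-5 -17.5 [  0.8   1.9 -16.4  -7.8]
-3 -17.5 [  0.8   1.9 -20.5  -9.8]
-1 -17.5 [  0.8   1.7 -24.7 -11.8]
```

```bash
python3 -m jog '[0,1,-4,-2,0, 0,1,-8,-4,0, 0,2,-12,-6,0, 0,2,-15,-7,0, 0,2,-18,-9,0]'; python3 -c "
from h import *
p,R,_=pose();print(p,yawdeg(R));plan([-4],-17.5)"
python3 -m jog '[0,0,5,0,0, 0,0,15,0,0, -25,0,20,0,0, -60,0,40,0,0, -80,0,80,0,0]'
python3 -m jog '[-40,0,40,0,0, -70,0,80,0,0, -70,0,100,0,0, -70,0,100,0,0, -70,0,100,0,0]'
python3 - <<'E'
from h import *
c=[]
for n in("side","top"):
    im=optics.camera(n); cv2.imwrite(f"pics/{n}5.png",im[:,:,::-1])
    u,v=proj(n,at(0,0,100)/1000)[0].astype(int)
    c.append(cv2.resize(im[v-50:v+70,u-80:u+50],(390,360),interpolation=cv2.INTER_CUBIC)); print(n,u,v)
cv2.imwrite("pics/b5.png",np.hstack(c)[:,:,::-1]); print(pinang())
E
```

```text
time_s: 9.1
eef_pos: [0.6257, -0.0344, 0.1065]
eef_rot: [0.483, 0.516, 0.483, -0.516]
wrist_force: [1.7, -3.3, 2.5]
opening: -0.002
[625.69191084 -34.39125984 106.50863179] -93.80536514225284
-4 -17.5 [0.5 1.3 0.2 0.2]
time_s: 9.6
eef_pos: [0.6203, -0.1134, 0.1884]
eef_rot: [0.484, 0.517, 0.483, -0.515]
wrist_force: [0.5, -0.1, -0.6]
opening: -0.004
time_s: 10.1
eef_pos: [0.6123, -0.2147, 0.2554]
eef_rot: [0.481, 0.517, 0.483, -0.517]
wrist_force: [-0.7, 0.3, -0.6]
opening: -0.002
side 319 182
top 314 181
(array([624.7, -20.7]), 114.8, -5.85)
```

View pics/b5.png

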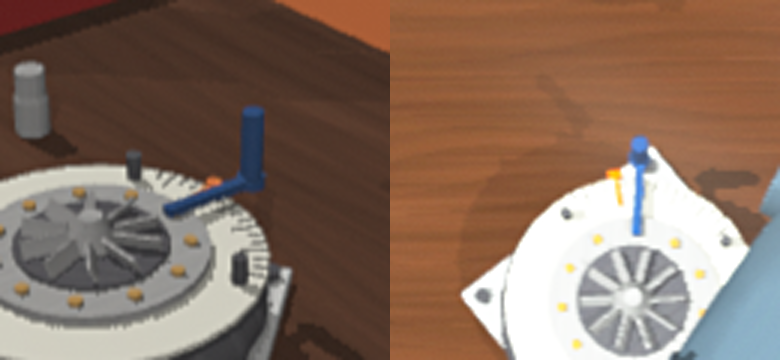

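The side view shows the lever about 10° short of the orange mark. The top view is clear now: the lever bar runs from the pin (640,150) to (638,235), and the mark is at (615,175) to (620,200).

```bash
cat >>h.py <<'E'
def topmeas(f,pb):
    im=cv2.imread(f)[:,:,::-1].astype(float)
    ang=lambda P:np.degrees(np.arctan2(*(P[:,:2]*1000-AX).T[::-1]))
    # orange weight: R-B excess on the disc edge around the mark, row centroids
    W=np.clip(im[...,0]-im[...,2]-60,0,None); out={}
    for v in range(188,200):
        w=W[v,303:315]; 
        if w.sum()>60: print("mark row",v,w.round().astype(int),ang(cast("top",[[303+(w*np.arange(12)).sum()/w.sum(),v]],.0775)).round(2))
    W=np.clip(im[...,2]-im[...,0]-30,0,None)
    for v in range(pb[2],pb[3]):
        w=W[v,pb[0]:pb[1]]
        if w.sum()>60: print("blue row",v,round(w.sum()),*[ang(cast("top",[[pb[0]+(w*np.arange(len(w))).sum()/w.sum(),v]],z)).round(2) for z in(.133,.087)])
E
python3 -c "
from h import *
topmeas('pics/top5.png',(309,326,172,212))"
```

```text
mark row 188 [ 13  10  26 136 165 173 190 115   0   0   0   0] [8.33]
mark row 189 [ 13  12  23 127 158 180 189 138   0   0   0   0] [8.42]
mark row 190 [  8   1   3  49  57  93 141  93   0   0   0   0] [8.07]
mark row 191 [ 0  0  0  0  0  0 69  7  0  0  0  0] [7.13]
mark row 192 [ 0  0  0  0  0  0 82 46  0  0  0  0] [6.94]
mark row 193 [ 0  0  0  0  0  0 78 76  0  0  0  0] [6.94]
mark row 194 [ 0  0  0  0  0  0 49 69  0  0  0  0] [7.]
mark row 195 [ 0  0  0  0  0  0 37 87  0  0  0  0] [7.03]
mark row 196 [  0   0   0   0   0   0   4 111   0   0   0   0] [6.83]
mark row 197 [  0   0   0   0   0   0   0 124  11   0   0   0] [6.85]
mark row 198 [  0   0   0   0   0   0   0 107  32   0   0   0] [6.83]
blue row 177 380 [-3.2] [-3.05]
blue row 178 455 [-3.28] [-3.13]
blue row 179 500 [-3.3] [-3.14]
blue row 180 452 [-3.38] [-3.21]
blue row 181 286 [-3.17] [-3.02]
blue row 182 178 [-2.52] [-2.4]
blue row 183 183 [-2.79] [-2.66]
blue row 184 224 [-2.78] [-2.64]
blue row 185 313 [-3.08] [-2.92]
blue row 186 406 [-3.86] [-3.64]
blue row 187 290 [-3.96] [-3.73]
blue row 188 249 [-3.92] [-3.68]
blue row 189 209 [-3.67] [-3.45]
blue row 190 226 [-3.78] [-3.55]
blue row 191 230 [-3.92] [-3.67]
blue row 192 233 [-4.04] [-3.77]
blue row 193 257 [-4.29] [-4.]
blue row 194 261 [-4.44] [-4.13]
blue row 195 273 [-4.61] [-4.27]
blue row 196 252 [-4.02] [-3.73]
blue row 197 232 [-3.78] [-3.5]
blue row 198 235 [-3.83] [-3.53]
blue row 199 241 [-3.88] [-3.57]
blue row 200 265 [-3.71] [-3.41]
blue row 201 250 [-3.66] [-3.35]
blue row 202 253 [-3.76] [-3.43]
blue row 203 273 [-3.79] [-3.44]
blue row 204 284 [-3.89] [-3.52]
blue row 205 290 [-3.88] [-3.49]
blue row 206 315 [-3.6] [-3.23]
blue row 207 328 [-3.73] [-3.33]
blue row 208 295 [-4.2] [-3.72]
```

Lever at about −3.4°, mark at about 7.0°, so about 10.4° to go. The finger model reads about 0.6° low. I return along the same way.

```bash
python3 -m jog '[20,0,-20,0,0, 50,0,-50,0,0, 70,0,-90,0,0, 70,0,-100,0,0, 70,0,-100,0,0]'
python3 -m jog '[20,0,-30,0,0, 50,0,-50,0,0, 79,0,-62,0,0, 79,0,-68,0,0, 79,0,-68,0,0]'; python3 -c "
from h import *
print(pose()[0]);plan([-4,-2,0,2,4],-17.5)"
```

```text
time_s: 10.75
eef_pos: [0.6195, -0.1114, 0.1854]
eef_rot: [-0.483, -0.515, -0.485, 0.516]
wrist_force: [-0.7, -0.4, -0.0]
opening: -0.004
time_s: 11.25
eef_pos: [0.625, -0.0467, 0.1082]
eef_rot: [0.483, 0.517, 0.483, -0.516]
wrist_force: [-0.4, -0.4, 0.1]
opening: 0.002
[625.04232016 -46.71340816 108.19674577]
-4 -17.5 [  2.2   1.1 -12.1   0.2]
-2 -17.5 [  2.2   1.7 -16.3  -1.8]
0 -17.5 [  2.2   2.1 -20.4  -3.8]
2 -17.5 [  2.2   2.4 -24.6  -5.8]
4 -17.5 [  2.2   2.5 -28.7  -7.8]
```

```bash
python3 -m jog '[1,1,-7,0,0, 1,1,-12,0,0, 1,2,-16,-2,0, 1,2,-20,-4,0, 1,2,-23,-5,0]'; python3 -c "
from h import *
print(pose()[0]);plan([1,2,3,4,5,6],-17.5)"
```

```text
time_s: 11.75
eef_pos: [0.6292, -0.0242, 0.1074]
eef_rot: [0.506, 0.495, 0.504, -0.494]
wrist_force: [2.1, -2.8, 2.7]
opening: 0.002
[629.16044483 -24.15063924 107.4176481 ]
1 -17.5 [ 1.4 -0.4  0.3  0.2]
2 -17.5 [ 1.4 -0.1 -1.8 -0.8]
3 -17.5 [ 1.4  0.2 -3.8 -1.8]
4 -17.5 [ 1.4  0.4 -5.9 -2.8]
5 -17.5 [ 1.4  0.6 -8.  -3.8]
6 -17.5 [  1.4   0.7 -10.1  -4.8]
```

```bash
python3 -m jog '[0,0,-3,-1,0, 0,0,-5,-2,0, 0,0,-7,-3,0, 0,0,-9,-4,0, 0,0,-9,-4,0]'; python3 -c "
from h import *
print(pose()[0]);plan([5.5,6],-17.5)"
python3 -m jog '[0,0,5,0,0, 0,0,15,0,0, -25,0,20,0,0, -60,0,40,0,0, -80,0,80,0,0]'
python3 -m jog '[-40,0,40,0,0, -70,0,80,0,0, -70,0,110,0,0, -70,0,110,0,0, -70,0,110,0,0]'
python3 - <<'E'
from h import *
c=[]
for n in("side","top"):
    im=optics.camera(n); cv2.imwrite(f"pics/{n}6.png",im[:,:,::-1])
    u,v=proj(n,at(0,0,100)/1000)[0].astype(int)
    c.append(cv2.resize(im[v-50:v+70,u-80:u+50],(390,360),interpolation=cv2.INTER_CUBIC)); print(n,u,v)
cv2.imwrite("pics/b6.png",np.hstack(c)[:,:,::-1])
topmeas('pics/top6.png',(300,320,172,212))
E
```

```text
time_s: 12.25
eef_pos: [0.6277, -0.0142, 0.1061]
eef_rot: [0.522, 0.477, 0.522, -0.477]
wrist_force: [0.7, -1.0, 1.4]
opening: 0.004
[627.70044216 -14.24672312 106.08383486]
5.5 -17.5 [ 0.1  1.8  1.  -0.3]
6 -17.5 [ 0.1  2.   0.  -0.8]
time_s: 12.75
eef_pos: [0.6354, -0.0934, 0.1884]
eef_rot: [0.523, 0.477, 0.522, -0.476]
wrist_force: [1.9, 0.3, 0.4]
opening: 0.004
time_s: 13.25
eef_pos: [0.644, -0.2051, 0.2554]
eef_rot: [0.521, 0.478, 0.522, -0.478]
wrist_force: [-1.0, 0.9, -0.8]
opening: -0.002
side 319 182
top 314 181
mark row 188 [ 13  12  29 131 105   0   0   0   0   0   0   0] [10.53]
mark row 189 [ 13  11  24 123 125   0   0   0   0   0   0   0] [10.68]
mark row 190 [10  2  5 53 63  0  0  0  0  0  0  0] [10.89]
blue row 177 315 [6.22] [5.86]
blue row 178 502 [6.39] [6.01]
blue row 179 537 [6.5] [6.1]
blue row 180 525 [6.76] [6.35]
blue row 181 369 [6.85] [6.43]
blue row 182 197 [7.14] [6.69]
blue row 183 198 [7.5] [7.01]
blue row 184 262 [8.2] [7.66]
blue row 185 272 [7.75] [7.23]
blue row 186 379 [8.] [7.45]
blue row 187 297 [7.18] [6.67]
blue row 188 209 [6.69] [6.2]
blue row 189 213 [6.78] [6.28]
blue row 190 234 [6.79] [6.27]
blue row 191 261 [6.79] [6.26]
blue row 192 278 [6.83] [6.27]
blue row 193 249 [6.89] [6.32]
blue row 194 211 [6.91] [6.32]
blue row 195 236 [6.96] [6.35]
blue row 196 248 [6.97] [6.34]
blue row 197 222 [6.89] [6.25]
blue row 198 251 [6.88] [6.22]
blue row 199 247 [7.01] [6.32]
blue row 200 268 [7.08] [6.36]
blue row 201 254 [7.2] [6.43]
blue row 202 262 [7.29] [6.49]
blue row 203 292 [7.01] [6.21]
blue row 204 340 [7.02] [6.19]
blue row 205 327 [7.12] [6.25]
blue row 206 329 [7.23] [6.3]
blue row 207 315 [7.34] [6.36]
blue row 208 307 [7.71] [6.64]
blue row 209 83 [8.94] [7.65]
```

View pics/b6.png

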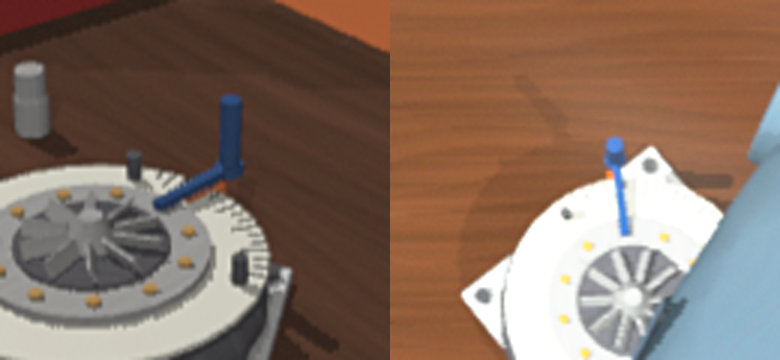

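The lever is at about 6.4°. The mark's line reads 6.9° and its block about 8°, so the lever is inside tolerance but 0.5–1.6° short. There is plenty of time, so I'll nudge about 1.5 mm further.

```bash
python3 -m jog '[20,0,-20,0,0, 50,0,-50,0,0, 70,0,-90,0,0, 70,0,-110,0,0, 70,0,-110,0,0]'
python3 -m jog '[20,0,-30,0,0, 50,0,-50,0,0, 80,0,-64,0,0, 80,0,-70,0,0, 80,0,-70,0,0]'
python3 -m jog '[0,0,-4,0,0, 0,0,-8,0,0, 0,0,-10,0,0, 0,0,-11,0,0, 0,0,-11.5,0,0]'; python3 -c "
from h import *
print(pose()[0])"
python3 -m jog '[0,0,5,0,0, 0,0,15,0,0, -25,0,20,0,0, -60,0,40,0,0, -80,0,80,0,0]'
python3 -m jog '[-40,0,40,0,0, -70,0,80,0,0, -70,0,110,0,0, -70,0,110,0,0, -70,0,110,0,0]'
python3 - <<'E'
from h import *
c=[]
for n in("side","top"):
    im=optics.camera(n); cv2.imwrite(f"pics/{n}7.png",im[:,:,::-1])
    a=cv2.imread(f"pics/{n}0.png")[:,:,::-1]
    for k,(u0,u1,v0,v1) in dict(top=dict(sock=(195,225,172,200),tub=(180,220,225,260),drv=(405,450,170,255)),side=dict(sock=(235,265,148,182),tub=(165,208,155,200),drv=(380,450,278,380)))[n].items():
        print(n,k,np.abs(im[v0:v1,u0:u1].astype(int)-a[v0:v1,u0:u1]).mean().round(2))
    u,v=proj(n,at(0,0,100)/1000)[0].astype(int)
    c.append(cv2.resize(im[v-50:v+70,u-80:u+50],(390,360),interpolation=cv2.INTER_CUBIC))
cv2.imwrite("pics/b7.png",np.hstack(c)[:,:,::-1])
topmeas('pics/top7.png',(300,320,176,208))
E
```

```text
time_s: 13.85
eef_pos: [0.6343, -0.0903, 0.1858]
eef_rot: [0.522, 0.476, 0.524, -0.476]
wrist_force: [0.5, -0.2, 0.6]
opening: 0.0
time_s: 14.35
eef_pos: [0.6294, -0.0246, 0.1074]
eef_rot: [0.522, 0.477, 0.522, -0.477]
wrist_force: [-0.2, 0.0, 0.2]
opening: 0.003
time_s: 14.85
eef_pos: [0.6284, -0.0139, 0.1072]
eef_rot: [0.523, 0.477, 0.521, -0.477]
wrist_force: [1.2, -1.8, 2.0]
opening: 0.0
[628.44682761 -13.94173341 107.22042711]
time_s: 15.35
eef_pos: [0.6356, -0.0922, 0.1886]
eef_rot: [0.523, 0.477, 0.522, -0.476]
wrist_force: [0.5, -0.4, 0.7]
opening: 0.0
time_s: 15.85
eef_pos: [0.6441, -0.2038, 0.2555]
eef_rot: [0.521, 0.478, 0.522, -0.478]
wrist_force: [-0.4, 0.6, -0.1]
opening: -0.001
side sock 1.28
side tub 1.13
side drv 0.61
top sock 2.66
top tub 2.38
top drv 45.6
mark row 188 [ 13  13  29 126  84   0   0   0   0   0   0   0] [10.64]
mark row 189 [ 13  13  24 119 101   0   0   0   0   0   0   0] [10.8]
mark row 190 [ 8  1  4 55 62  0  0  0  0  0  0  0] [10.8]
blue row 177 312 [6.22] [5.85]
blue row 178 486 [6.51] [6.12]
blue row 179 528 [6.65] [6.25]
blue row 180 508 [6.9] [6.48]
blue row 181 380 [7.16] [6.71]
blue row 182 199 [7.33] [6.86]
blue row 183 229 [7.83] [7.33]
blue row 184 278 [8.36] [7.81]
blue row 185 319 [8.02] [7.48]
blue row 186 425 [8.05] [7.49]
blue row 187 300 [7.18] [6.67]
blue row 188 177 [6.8] [6.3]
blue row 189 217 [6.83] [6.32]
blue row 190 231 [6.83] [6.31]
blue row 191 265 [6.79] [6.26]
blue row 192 269 [6.96] [6.39]
blue row 193 276 [7.03] [6.44]
blue row 194 244 [7.11] [6.51]
blue row 195 230 [7.] [6.39]
blue row 196 242 [7.16] [6.51]
blue row 197 250 [7.21] [6.54]
blue row 198 221 [7.14] [6.46]
blue row 199 246 [7.04] [6.34]
blue row 200 275 [7.14] [6.41]
blue row 201 272 [7.33] [6.56]
blue row 202 262 [7.32] [6.52]
blue row 203 276 [7.18] [6.37]
blue row 204 318 [7.34] [6.48]
blue row 205 343 [7.32] [6.42]
blue row 206 323 [7.41] [6.46]
blue row 207 326 [7.31] [6.33]
```

View pics/b7.png

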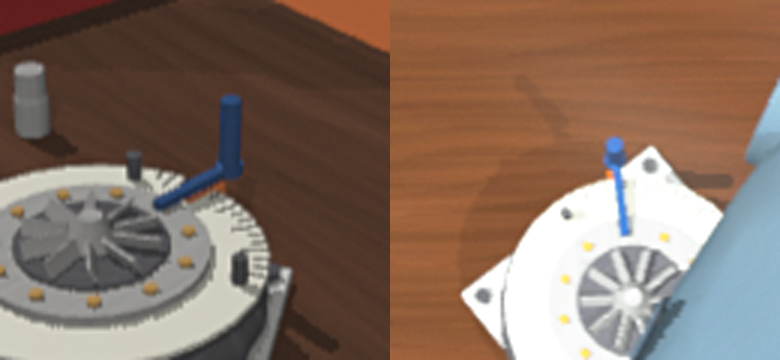

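The lever is now at about 6.5°, within 0.4–1.6° of the mark (tolerance 2.6°), and the arm is clear of everything.

```bash
python3 -c "
from bench import hand_in
print(hand_in())"
```

```text
the job is handed in; nothing more can be done
None
```

I pushed the lever clockwise onto its closed stop, then pushed it back counterclockwise with shut fingers to the orange mark. I handed in at about 16 s with the arm clear of everything.

- **Closed stop:** the force at the wrist rose to about 12 N while the pin stayed still. That was the highest reading; I only read the force at the end of each move.
- **Mark:** in the last top picture the lever is at about 6.5° (world angle). The mark's line reads about 6.9° and its block about 8°, a disagreement of roughly 1°. That puts the lever 0.4–1.6° short, against a tolerance of 2.6°, and not past the mark. My last nudge was meant to add about 0.7° but moved it only about 0.1°, and I left it there.
- **Loose items:** the socket, tub and screwdriver look unchanged in the side view. The socket and tub are also unchanged in the top view. The top-view check on the screwdriver failed, most likely because the arm was covering it.

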